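# Sort the polishing bits into their trays

### The job

Sort the polishing bits on the cabinet into their trays: the two stone sticks lengthwise into the tray with two unequal bays, the longer stick in the longer bay and the shorter one in the shorter bay; one T-nut into each cell of the two-cell tray; and the small white tin into the round dish. Everything lies flat on its tray's floor, with the T-nuts and the tin the right way up as they stood, and the roll of tape stays where it is.

Things in the scene. Friction and masses are not known exactly. Their poses are not given: they have to be found in the camera images.
- stone_long: The longer green polishing stone, a square-edged stick 73 x 12 x 10 mm high, loose on the cabinet top. Origin: centre of its underside; its y axis runs along its length, x across its 12 mm width, z up. Grip it across its width.
- stone_short: The shorter green polishing stone, 58 x 12 x 10 mm high. Axes as for the longer one: origin at the centre of its underside, y along its length.
- nut_a: One of two identical grey steel T-nuts, loose: 22 mm long (its y axis), 17 mm wide (x) in the lower 6 mm, 10 mm wide in the upper 6 mm, 12 mm high. Its two ends are flat and upright, 22 mm apart. Origin: centre of its underside, z up.
- nut_b: The other T-nut, the same as nut_a; which of the two goes into which cell does not matter.
- tin: Small round closed white tin with a grey patch on its lid, 49 mm across, 20 mm high, loose. Origin: centre of its underside, z up through the lid.
- stone_tray: Fixed aluminium tray, dark rubber floor, 100 (x) by 126 mm (y); floor 2.5, rim 7 mm high. A 4 mm rib along x, rim-high, parts two bays 58 mm wide. Long bay: 94 mm, centre (0, +31) mm in the tray frame. Short bay: 76 mm, centre (-9, -31) mm; an 18 mm block, rim-high, fills its +x end. Origin: centre of underside, z up; +x points away from the robot, +y to its left, turned up to 15 degrees.
- nut_tray: Fixed aluminium tray, dark rubber floor, 68 (x) by 134 mm (y), for the T-nuts: two square cells 62 x 62 mm, centres at (0, +33) and (0, -33) mm, a 4 mm rib between. Floor 2.5 mm, rim and rib 7 mm above the cabinet top. Origin: centre of underside, z up; turned up to 15 degrees like the stone tray.
- tin_dish: Fixed shallow round aluminium dish with a dark rubber floor, for the tin, 94 mm across, about 88 mm inside; floor top 2.5 mm, rim 7 mm above the cabinet top. Origin: centre of the underside, z up.
- tape_roll: Roll of masking tape lying flat among the things, 80 mm across, 19 mm high, loose; not part of the job, to be left where it is. Origin: centre of its underside.
Not all that is in view belongs to the job. Leave any purple look-alike of the stone_long alone. What is shaped like the nut_a but brown is not meant.

How it is judged:
At the end, for the whole second after the job is handed in: Long stone lengthwise (0.45 rad) in the long bay, short stone in the short bay, one T-nut in each cell, tin in the round dish; all upright, flat on the floor (within 1.5 mm, 0.05 rad), at rest; tape roll moved less than 25 mm (x of stone_long in the frame of stone_tray between -0.013 and 0.013 m and y of stone_long in the frame of stone_tray between 0.006 and 0.056 m and z of each of stone_long, stone_short in the frame of stone_tray below 0.004 m and angle between each of stone_long, stone_short, nut_a, nut_b, tin's own z axis and vertical below 0.05 rad and linear speed of each of stone_long, stone_short, nut_a, nut_b, tin below 0.02 m/s and angle between the y axis of each of stone_long, stone_short and the x axis of stone_tray, either way round below 0.45 rad and x of stone_short in the frame of stone_tray between -0.021 and 0.003 m and y of stone_short in the frame of stone_tray between -0.056 and -0.006 m and ((x of nut_a in the frame of nut_tray between -0.024 and 0.024 m and y of nut_a in the frame of nut_tray between 0.009 and 0.057 m and x of nut_b in the frame of nut_tray between -0.024 and 0.024 m and y of nut_b in the frame of nut_tray between -0.057 and -0.009 m) or (x of nut_a in the frame of nut_tray between -0.024 and 0.024 m and y of nut_a in the frame of nut_tray between -0.057 and -0.009 m and x of nut_b in the frame of nut_tray between -0.024 and 0.024 m and y of nut_b in the frame of nut_tray between 0.009 and 0.057 m)) and z of each of nut_a, nut_b in the frame of nut_tray below 0.004 m and horizontal distance between tin and tin_dish below 0.021 m and z of tin in the frame of tin_dish below 0.004 m and distance of tape_roll from where it was at the start of the episode below 0.025 m); the robot touches nothing.
It fails at once if the roll of tape is shifted by 25 mm or more (distance of tape_roll from where it was at the start of the episode above 0.025 m).
It also fails if it takes over 125 s, if anything falls off the work surface, if the arm or the gripper's body presses on something with over 40 N, if the wrist force passes 120 N, or if a joint passes its speed limit or range.

### The arm

A 6-joint arm with a two-finger parallel gripper is mounted at the origin on a cart in front of the work surface, level with it; the furniture and walls round the work are solid. World frame = base frame: x ahead of the robot, y to its left, z up, the work surface at z = 0. Lengths are in m, angles in rad, forces in N, time in s.
With the tool pointing down it reaches from about 0.35 to 0.95 m from the base axis. Payload 17.4 kg.
Tool frame: the origin (TCP) lies at the very end of the fingers, on their centre line; the grasp point (between the pads) lies 19 mm behind it; x points along the fingers, z is the direction in which the jaws open and shut, and the axes are right-handed (so a half turn about x gives the same grasp; the last joint's range is limited). The gripper opens to 93 mm and grips with 3 to 60 N. Pads are 15 mm wide; open, the fingers measure 128 mm over their backs; the gripper's body (75 mm by 188 mm) begins 65 mm behind the grasp point.
Start: joints at [1.079, 0.116, 1.442, -0, 1.584, -0.038], TCP at [0.296, 0.607, 0.219] pointing down, gripper open.
Joint ranges: [-2.83, 2.83], [-0.83, 2.19], [0.07, 2.5], [-1.14, 4.28], [0.01, 3], [-2.97, 2.97]. Speed limits (rad/s): [1.89, 1.89, 2.22, 3.14, 3.14, 3.14].

### API

Orientations are given as a unit quaternion [x, y, z, w].
In Python, from cell import bot, read_camera gives the robot as it stands. The module is installed in compiled form; this text tells all that it offers.
- The arm moves only by the shell command python3 -m inch 'ROWS' [FORCE]. ROWS is a JSON object of lists of equal length, an entry for each row: "rotation": the turn, a rotation vector about the tool's x, y, z in degrees, a list of three; "dp": the shift along the tool's x, y, z in mm, a list of three; "gripper": the closure, from -1 (fully open) to 1 (shut). A call has 1 to 5 rows; each row is the pose to reach, as a shift and turn from the pose commanded when the call began, along the tool's axes at that moment; what a row does not reach only later rows make up. A row lasts 1/12 s, in which the tool goes at most 41.7 mm and 7.16 degrees, less where a joint would pass 70% of its speed; a pose out of reach is approached as far as the arm can. A call with a gripper value outside its range is refused whole. The fingers move at their own pace and stop on an object; FORCE is the grip in N (left out, the last holds). Time passes only in rows, so rows that repeat a pose let the fingers close. It gives the time, the measured TCP pose, the force and the opening at its end, in the units of the state.
- bot.read_state(): the state, without advancing time (a new reading comes with each control period).
- read_camera(name): name is "side" or "top"; returns a dict with "color" (420x560x3 uint8, red, green, blue), "intrinsics" (3x3 intrinsics, pixels), "dist_coeffs" ([k1, k2, p1, p2, k3] as OpenCV has them; the pictures are not rectified), "R" (3x3) and "t" (3): a world point X has camera coordinates R X + t. Camera axes: x right, y down, z forward; pixel columns grow to the right and rows downward; lengths in m; the calibration is good to about 2 mm. A picture is of the moment at which its call begins. There is no depth.
- bot.finish_job(): hands the job in, once; it reports no verdict.
The state is a dict: "time_s": time; "joints": joint angles; "qd": joint speeds; "joint_efforts": joint torques, N m; "position": TCP position; "tool_rot": TCP orientation; "wrist_force": force on the tool from outside, world axes, zero at the start; "torque": the same for the moment, N m; "gripper_width": finger opening in m.
Only numpy, scipy, OpenCV 4.12 (cv2) and the standard library are available. Lean on these libraries where they do the work, as an engineer would, in place of code of your own. Each camera call takes 0.05 s, during which the arm holds its last target. There are 200 camera calls.

## Working session

There is one attempt and no reset: what is moved stays moved. The work goes in short steps, Python scripts to look and compute and a shell command to move; the robot and the scene stay as the last step left them, time stands still between calls to the robot, and variables do not carry over. Pictures are saved under pics/ and viewed, on a budget of 14 in all, crops included, one or two more only if the job needs it, and the job is handed in when it is done.

```bash
mkdir -p pics; ls; python3 - <<'E'
from cell import bot, read_camera
import cv2,json
for n in("top","side"):
    c=read_camera(n); cv2.imwrite(f"pics/{n}0.png",c["color"][...,::-1])
    print(n,c["intrinsics"],c["dist_coeffs"],c["R"],c["t"])
print(bot.read_state())
E
```

```text
pics
top [[460.23026872   0.         284.99512543]
 [  0.         460.23026872 210.7169354 ]
 [  0.           0.           1.        ]] [-0.10178937  0.          0.          0.          0.        ] [[-0.00380713 -0.99995097 -0.00914177]
 [-0.99444814  0.00474721 -0.10512071]
 [ 0.10515895  0.00869081 -0.99441745]] [0.00729834 0.48905744 1.03063985]
side [[440.27218482   0.         275.76095159]
 [  0.         440.27218482 217.76086158]
 [  0.           0.           1.        ]] [-0.02568873  0.          0.          0.          0.        ] [[-0.99802449  0.0594794  -0.0202318 ]
 [ 0.04351612  0.42217843 -0.90546768]
 [-0.04531525 -0.90455932 -0.42393273]] [0.46917646 0.0203015  0.91103396]
{'time_s': 0.1, 'joints': array([ 1.07919077e+00,  1.16437826e-01,  1.44217541e+00, -2.27539119e-05,
        1.58403350e+00, -3.78211060e-02]), 'qd': array([ 0.00127319, -0.00060179, -0.00236289, -0.00039335, -0.00339499,
        0.00140609]), 'joint_efforts': array([ 1.09163375e-03, -7.22891092e+01, -6.23863935e+01,  7.79852411e-02,
        2.28144857e-02, -1.29251280e-04]), 'position': array([0.2958391 , 0.60650927, 0.21799346]), 'tool_rot': array([-0.37490209,  0.5999796 ,  0.37451734,  0.59934103]), 'wrist_force': array([0.06557662, 0.08009433, 0.94775333]), 'torque': array([ 0.03346204, -0.00230135,  0.00306125]), 'gripper_width': 0.0926610160147519}
```

View pics/top0.png

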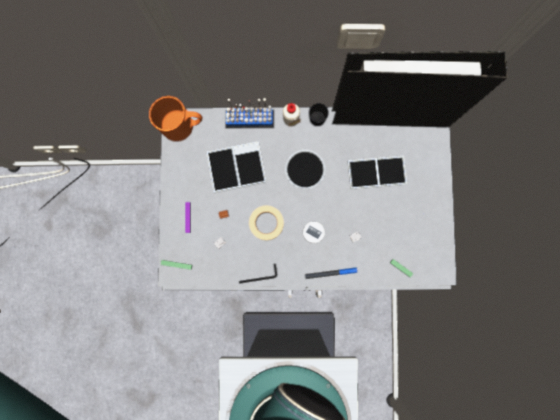

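View pics/side0.png

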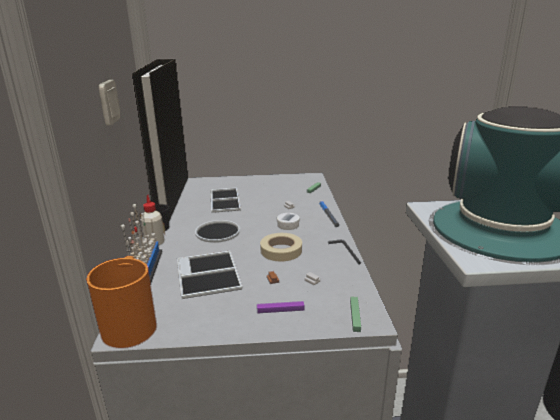

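Both views agree. Stones: green at top (177,265), the longer one, and (401,268), the shorter one; the purple stick at (188,217) is a decoy. Nuts: grey at (219,243) and (355,237); the brown one at (224,214) is a decoy. Tin at (314,232), tape at (266,222), stone tray at (236,167), dish at (305,169), nut tray at (378,172).

```bash
cat > h.py <<'E'
from cell import bot, read_camera
import cv2, numpy as np
from scipy.spatial.transform import Rotation as Ro
def px2w(c,uv,z):
    p=cv2.undistortPoints(np.float64(uv).reshape(-1,1,2),c["intrinsics"],c["dist_coeffs"])[:,0]
    d=np.c_[p,np.ones(len(p))]@c["R"]; o=-c["R"].T@c["t"]
    return (o+d*((z-o[2])/d[:,2])[:,None])[:,:2]
def w2px(c,X):
    return cv2.projectPoints(np.float64(X).reshape(-1,1,3),cv2.Rodrigues(np.array(c["R"]))[0],np.array(c["t"]),c["intrinsics"],c["dist_coeffs"])[0][:,0]
def mask_rect(c,m,z,near):
    n,l,s,ce=cv2.connectedComponentsWithStats(m.astype(np.uint8))
    i=1+np.argmin(np.hypot(*(ce[1:]-near).T)+1e3*(s[1:,4]<8))
    v,u=np.nonzero(l==i); P=px2w(c,np.c_[u,v],z)
    r=cv2.minAreaRect((P*1000).astype(np.float32)); b=cv2.boxPoints(r)
    e=[b[1]-b[0],b[2]-b[1]]; e=max(e,key=np.linalg.norm)
    return P.mean(0)*1000,r[0],r[1],np.degrees(np.arctan2(e[1],e[0]))%180
E
python3 - <<'E'
from h import *
out=[]
for n in("top","side"):
    c=read_camera(n); im=c["color"]; h=cv2.cvtColor(im,cv2.COLOR_RGB2HSV)
    g=(h[...,0]>45)&(h[...,0]<75)&(h[...,1]>60)&(h[...,2]>60)
    W=h[...,2]>0
    S=[("long",g,.01,[(177,265),(356,313)]),("short",g,.01,[(401,268),(314,188)])]
    gray=im.mean(2)
    br=(gray>190)
    S+=[("nutL",br,.012,[(219,243),(313,278)]),("nutR",br,.012,[(355,237),(289,205)]),("tin",br,.02,[(314,232),(288,220)])]
    dk=gray<45
    S+=[("longbay",dk,.0025,[(223,170),(210,282)]),("shortbay",dk,.0025,[(250,168),(212,263)]),("dish",dk,.0025,[(305,169),(217,231)]),("cellL",dk,.0025,[(364,174),(226,204)]),("cellR",dk,.0025,[(391,171),(225,194)])]
    tape=(h[...,0]>12)&(h[...,0]<30)&(h[...,1]>60)&(h[...,2]>120)
    S+=[("tape",tape,.019,[(266,222),(282,246)])]
    for nm,m,z,near in S:
        try:
            r=mask_rect(c,m,z,near[n=="side"]); print(n,nm,*[np.round(x) for x in r])
        except Exception as e: print(n,nm,e)
    print([ (p,im[p[1],p[0]]) for p in ([(219,243),(355,237),(212,250),(314,232)] if n=="top" else [(313,278),(289,205)])])
    if n=="top": cr=cv2.resize(im[190:290,155:425],None,fx=2.9,fy=2.9,interpolation=2); out.append(cr)
    else: cr=cv2.resize(im[170:340,170:390],(785,300),interpolation=2) if 0 else cv2.resize(im[175:335,160:430],None,fx=2.0,fy=1.9,interpolation=2); cr=cv2.copyMakeBorder(cr,0,0,0,max(0,out[0].shape[1]-cr.shape[1]),0); out.append(cr)
cv2.imwrite("pics/crop1.png",np.vstack(out)[:600,:,::-1])
E
```

```text
top long [367. 259.] [367. 259.] [68.  8.] 81.0
top short [ 357. -263.] [ 357. -263.] [53.  8.] 54.0
top nutL [278. 164.] [278. 164.] [5. 9.] 90.0
top nutR [491. -48.] [419. -31.] [732. 638.] 81.0
top tin [490. -48.] [418. -30.] [727. 633.] 81.0
top longbay [592. 153.] [592. 153.] [86. 51.] 11.0
top shortbay [595.  90.] [595.  90.] [68. 50.] 11.0
top dish [591. -42.] [590. -42.] [78. 76.] 44.0
top cellL [ 580. -181.] [ 581. -181.] [55. 55.] 95.0
top cellR [ 586. -247.] [ 586. -246.] [55. 55.] 95.0
top tape [477.  59.] [473.  55.] [34. 58.] 119.0
[((219, 243), array([223, 220, 219], dtype=uint8)), ((355, 237), array([226, 224, 224], dtype=uint8)), ((212, 250), array([198, 199, 203], dtype=uint8)), ((314, 232), array([114, 121, 128], dtype=uint8))]
side long [372. 270.] [372. 270.] [0. 0.] 0.0
side short [ 359. -241.] [ 359. -241.] [0. 0.] 0.0
side nutL [417. 165.] [418. 165.] [ 4. 14.] 146.0
side nutR [441. -69.] [440. -72.] [41. 45.] 174.0
side tin [442. -52.] [442. -55.] [40. 44.] 174.0
side longbay [621. 179.] [620. 179.] [ 3. 13.] 175.0
side shortbay [621. 179.] [620. 179.] [ 3. 13.] 175.0
side dish [621. 179.] [620. 179.] [ 3. 13.] 175.0
side cellL [621. 179.] [620. 179.] [ 3. 13.] 175.0
side cellR [  909. -1217.] [ 1127. -2040.] [ 339. 4048.] 99.0
side tape [461.  94.] [460.  93.] [33.  6.] 1.0
[((313, 278), array([140, 135, 131], dtype=uint8)), ((289, 205), array([124, 119, 115], dtype=uint8))]
```

View pics/crop1.png

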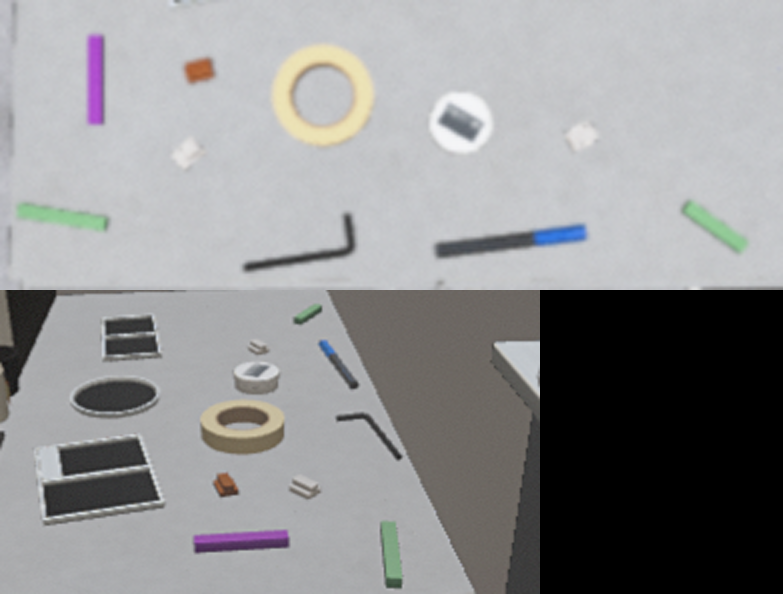

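```bash
cat >> h.py <<'E'
def grab(n,k=1):
    c=read_camera(n); a=[c["color"].astype(np.float32)]+[read_camera(n)["color"].astype(np.float32) for _ in range(k-1)]
    c["f"]=np.mean(a,0); return c
def rect(c,cx,cy,z,half=35,s=4):   # mm ; up=+x, left=+y ; s px/mm
    n=2*half*s; i,j=np.mgrid[0:n,0:n]
    X=np.c_[(cx+half-(i.ravel()+.5)/s)/1e3,(cy+half-(j.ravel()+.5)/s)/1e3,np.full(n*n,z)]
    m=w2px(c,X).astype(np.float32).reshape(n,n,2)
    o=cv2.remap(c["f"],m[...,0],m[...,1],cv2.INTER_CUBIC).clip(0,255).astype(np.uint8)
    for k in range(-half,half+1,10):
        p=int(half*s+k*s); cv2.line(o,(p,0),(p,4 if k else 14),(255,0,0),1); cv2.line(o,(0,p),(4 if k else 14,p),(255,0,0),1)
    return o
E
python3 - <<'E'
from h import *
t=grab("top",6); s=grab("side",6)
N=[px2w(t,[(219.3,242.8)],.012)[0]*1e3,px2w(t,[(355.7,236.8)],.012)[0]*1e3]; print(N)
print("tin",px2w(t,[(313.8,231.9)],.02)*1e3)
rows=[]
for p in N:
    rows.append(np.hstack([rect(c,*np.round(p),.012,half=24,s=6) for c in(t,s)]))
cv2.imwrite("pics/nuts.png",np.vstack(rows)[...,::-1])
for p in N:
    I=rect(t,*np.round(p),.009,half=24,s=6).mean(2); m=I>np.median(I)+9; m[:20]=0;m[:,:20]=0
    n,l,st,ce=cv2.connectedComponentsWithStats(m.astype(np.uint8)); i=1+st[1:,4].argmax(); v,u=np.nonzero(l==i)
    r=cv2.minAreaRect(np.c_[u,v].astype(np.float32)); M=cv2.moments((l==i).astype(np.uint8),True)
    print(np.round(p)+24-np.array([v.mean(),u.mean()])/6,[x/6 for x in r[1]],r[2],cv2.boxPoints(r).tolist())
# stones in side view, by green excess
f=s["f"]; g=(f[...,1]-f[...,0]>18)&(f[...,1]-f[...,2]>12); g[:, 400:]=0
for q in[(356,313),(314,188)]: print([np.round(x,1) for x in mask_rect(s,g,.01,q)])
f=t["f"]; g=(f[...,1]-f[...,0]>18)&(f[...,1]-f[...,2]>12)
for q in[(177,265),(401,268)]: print([np.round(x,1) for x in mask_rect(t,g,.01,q)])
print(bot.read_state()["time_s"])
E
```

```text
[array([416.50191564, 157.86603061]), array([ 429.04836484, -158.12537274])]
tin [[440.45258816 -60.73179428]]
[418.22122231 160.62539769] [18.370113372802734, 22.55261739095052] 52.765167236328125 [[47.12882995605469, 135.2220916748047], [154.86207580566406, 53.34483337402344], [221.5547637939453, 141.09837341308594], [113.82151794433594, 222.9756317138672]]
[ 429.9434201 -157.6638777] [20.61187998453776, 22.25842030843099] 58.079124450683594 [[55.7429084777832, 117.3240966796875], [169.09779357910156, 46.709590911865234], [234.4886932373047, 151.67919921875], [121.13380432128906, 222.293701171875]]
[array([368.3, 267.9]), array([368.2, 267. ]), array([79.3, 11.4]), np.float32(81.0)]
[array([ 358.6, -253.1]), array([ 358.4, -253.2]), array([66.2, 15.6]), np.float32(54.5)]
[array([366.6, 259.5]), array([366.7, 259.9]), array([74.1, 12.6]), np.float32(80.9)]
[array([ 356.9, -263.3]), array([ 356.8, -263.3]), array([59.7, 13.3]), np.float32(54.0)]
0.8
```

View pics/nuts.png

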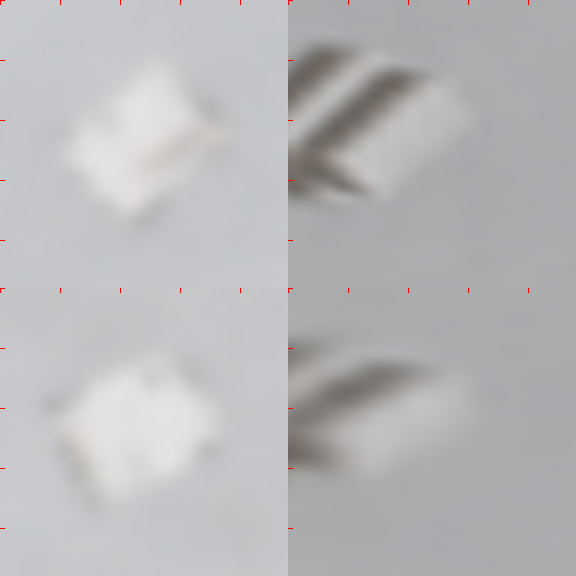

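The side view confirms both grey nuts with their stepped ridges. nut_L is at about (418,160) mm with its length at ~127°, and nut_R at (430,-158) with ~117°. The top view gives stone sizes of 74 and 60 mm, which fits. Next, the planner that prints rows for me to type.

```bash
cat > plan.py <<'E'
# usage: plan.py "x y z jawyaw" ... (mm, deg; yaw mod 180, '+' suffix=exact 360)  -> dp / rotation per call
import sys; from h import *
s=bot.read_state(); p=s["position"]*1e3; Rm=Ro.from_quat(s["tool_rot"])
print("at",p.round(1),"jaw",np.degrees(np.arctan2(*Rm.as_matrix()[[1,0],2])).round(1),"q",np.round(s["joints"],2),"w",round(s["gripper_width"]*1e3,1),"F",np.round(s["wrist_force"],1),"t",s["time_s"])
for a in sys.argv[1:]:
    x,y,z,yaw=map(float,a.split()); cur=np.degrees(np.arctan2(*Rm.as_matrix()[[1,0],2]))
    dy=(yaw-cur+90)%180-90; yaw=np.radians(cur+dy)
    Z=np.array([np.cos(yaw),np.sin(yaw),0]); X=np.array([0,0,-1.]); T=Ro.from_matrix(np.c_[X,np.cross(Z,X),Z])
    rv=(Rm.inv()*T).as_rotvec(); d=np.array([x,y,z])-p
    k=max(1,int(np.ceil(max(np.linalg.norm(d)/170,np.degrees(np.linalg.norm(rv))/30)))); print("->",a,"turn",round(dy,1),"calls",k)
    for i in range(k):
        print("   dp",(Rm.inv().apply(d/k)).round(1),"rot",np.degrees(rv/k).round(1)); Rm=Rm*Ro.from_rotvec(rv/k)
    p=np.array([x,y,z])
E
python3 plan.py "367 259.5 60 -9" "367 259.5 3 -9"
```

```text
at [295.9 606.7 218.7] jaw 64.0 q [ 1.08  0.12  1.44  0.    1.58 -0.04] w 93.4 F [-0.6 -0.1  0.3] t 0.8
-> 367 259.5 60 -9 turn -73.0 calls 3
   dp [ 52.9 -72.  -93.6] rot [24.3  0.  -0. ]
   dp [  52.9 -104.2  -55.6] rot [24.3  0.  -0. ]
   dp [  52.9 -117.9   -7.8] rot [24.3  0.  -0. ]
-> 367 259.5 3 -9 turn 0.0 calls 1
   dp [57.  0.  0.] rot [ 0. -0.  0.]
```

```bash

python3 -m inch '{"dp":[[53,-72,-94],[53,-72,-94],[53,-72,-94],[53,-72,-94],[53,-72,-94]],"rotation":[[24,0,0],[24,0,0],[24,0,0],[24,0,0],[24,0,0]],"gripper":[0,0,0,0,0]}' 30
python3 -m inch '{"dp":[[53,-104,-56],[53,-104,-56],[53,-104,-56],[53,-104,-56],[53,-104,-56]],"rotation":[[24,0,0],[24,0,0],[24,0,0],[24,0,0],[24,0,0]],"gripper":[0,0,0,0,0]}'
python3 -m inch '{"dp":[[53,-118,-8],[53,-118,-8],[53,-118,-8],[53,-118,-8],[53,-118,-8]],"rotation":[[25,0,0],[25,0,0],[25,0,0],[25,0,0],[25,0,0]],"gripper":[0,0,0,0,0]}'
python3 plan.py "367 259.5 60 -9" "367 259.5 3 -9"; python3 - <<'E'
from h import *
t=grab("top",1);s=grab("side",1)
cv2.imwrite("pics/a1.png",np.hstack([cv2.resize(t["f"][200:320,130:270],None,fx=2.8,fy=2.8),cv2.resize(s["f"][220:340,270:410],None,fx=2.8,fy=2.8)])[...,::-1])
E
```

```text
time_s: 1.22
position: [0.3196, 0.4887, 0.1649]
tool_rot: [-0.241, 0.665, 0.24, 0.665]
wrist_force: [0.6, 0.4, 0.9]
gripper_width: 0.0639
time_s: 1.63
position: [0.3437, 0.3742, 0.1126]
tool_rot: [-0.098, 0.7, 0.098, 0.7]
wrist_force: [-0.5, 0.3, 0.5]
gripper_width: 0.0467
time_s: 2.05
position: [0.3689, 0.2592, 0.06]
tool_rot: [0.056, 0.705, -0.056, 0.705]
wrist_force: [-1.2, -0.6, 1.1]
gripper_width: 0.0466
at [368.9 259.2  60. ] jaw -9.1 q [ 0.56 -0.3   2.09  0.    1.35  0.71] w 46.6 F [-1.2 -0.6  1.1] t 2.05
-> 367 259.5 60 -9 turn 0.1 calls 1
   dp [ 0.   0.  -1.9] rot [-0.1  0.  -0. ]
-> 367 259.5 3 -9 turn 0.0 calls 1
   dp [57.  0.  0.] rot [ 0. -0.  0.][ WARN:0@0.502] global loadsave.cpp:1063 imwrite_ Unsupported depth image for selected encoder is fallbacked to CV_8U.
```

View pics/a1.png

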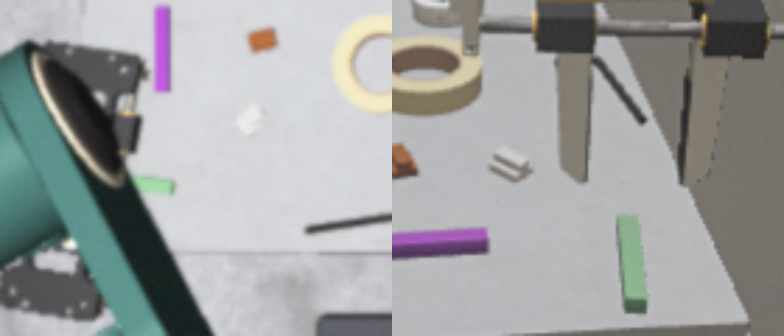

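The fingers straddle the long stone: tips at crop (577,182) and (690,185), stone at (632,262). Descending.

```bash

python3 -m inch '{"dp":[[20,0,-2],[35,0,-2],[47,0,-2],[57,0,-2],[57,0,-2]],"rotation":[[0,0,0],[0,0,0],[0,0,0],[0,0,0],[0,0,0]],"gripper":[0,0,0,0,0]}' 
python3 -m inch '{"dp":[[0,0,0],[0,0,0],[0,0,0],[0,0,0],[0,0,0]],"rotation":[[0,0,0],[0,0,0],[0,0,0],[0,0,0],[0,0,0]],"gripper":[0.4,1,1,1,1]}' 
python3 -m inch '{"dp":[[0,0,0],[-10,0,0],[-30,0,0],[-57,0,0],[-57,0,0]],"rotation":[[0,0,0],[0,0,0],[0,0,0],[0,0,0],[0,0,0]],"gripper":[1,1,1,1,1]}' 
python3 plan.py "592 153 60 101" "592 153 6 101"
```

```text
time_s: 2.57
position: [0.3656, 0.2601, 0.0012]
tool_rot: [0.054, 0.706, -0.055, 0.704]
wrist_force: [-0.5, -0.7, -0.4]
gripper_width: 0.0465
time_s: 2.98
position: [0.3665, 0.2598, 0.0032]
tool_rot: [0.056, 0.705, -0.055, 0.705]
wrist_force: [-0.4, -0.4, -0.3]
gripper_width: 0.0178
time_s: 3.4
position: [0.3679, 0.2607, 0.0651]
tool_rot: [0.057, 0.703, -0.054, 0.707]
wrist_force: [0.4, 1.3, 1.0]
gripper_width: 0.011
at [367.9 260.7  65.1] jaw -9.0 q [ 0.56 -0.31  2.09  0.    1.36  0.72] w 11.0 F [0.4 1.3 1. ] t 3.4
-> 592 153 60 101 turn -70.0 calls 3
   dp [  1.9 -23.8  79.4] rot [23.3  0.  -0.1]
   dp [ 1.9  9.6 82.3] rot [23.3  0.  -0.1]
   dp [ 1.8 41.4 71.8] rot [23.3  0.  -0.1]
-> 592 153 6 101 turn 0.0 calls 1
   dp [54.  0.  0.] rot [ 0. -0.  0.]
```

```bash

python3 -m inch '{"dp":[[0,-24,79],[0,-24,79],[0,-24,79],[0,-24,79],[0,-24,79]],"rotation":[[23,0,0],[23,0,0],[23,0,0],[23,0,0],[23,0,0]],"gripper":[1,1,1,1,1]}'
python3 -m inch '{"dp":[[0,10,82],[0,10,82],[0,10,82],[0,10,82],[0,10,82]],"rotation":[[23,0,0],[23,0,0],[23,0,0],[23,0,0],[23,0,0]],"gripper":[1,1,1,1,1]}'
python3 -m inch '{"dp":[[0,41,72],[0,41,72],[0,41,72],[0,41,72],[0,41,72]],"rotation":[[24,0,0],[24,0,0],[24,0,0],[24,0,0],[24,0,0]],"gripper":[1,1,1,1,1]}'
for i in 1 2 3; do python3 plan.py "592 153 60 101" "592 153 6 101"; python3 -c "from h import *;grab('top',4)"; done; python3 - <<'E'
from h import *
s=grab("side",1)
cv2.imwrite("pics/a2.png",cv2.resize(s["f"][180:310,150:320],None,fx=3.5,fy=3.5)[...,::-1].clip(0,255).astype(np.uint8))
E
```

```text
time_s: 3.82
position: [0.4409, 0.2231, 0.0599]
tool_rot: [0.196, 0.68, -0.196, 0.679]
wrist_force: [0.7, 0.5, -0.2]
gripper_width: 0.0109
time_s: 4.23
position: [0.5155, 0.1885, 0.0598]
tool_rot: [0.327, 0.627, -0.327, 0.627]
wrist_force: [0.0, 0.3, -0.8]
gripper_width: 0.0112
time_s: 4.65
position: [0.5902, 0.1532, 0.0597]
tool_rot: [0.45, 0.546, -0.45, 0.546]
wrist_force: [-0.8, 0.6, 0.2]
gripper_width: 0.0106
at [590.2 153.2  59.7] jaw -79.0 q [0.21 0.06 1.76 0.   1.32 1.59] w 10.6 F [-0.8  0.6  0.2] t 4.65
-> 592 153 60 101 turn -0.0 calls 1
   dp [-0.3  1.8  0.6] rot [ 0. -0.  0.]
-> 592 153 6 101 turn 0.0 calls 1
   dp [54.  0. -0.] rot [-0.  0.  0.]
at [589.9 153.6  60. ] jaw -78.8 q [0.21 0.06 1.76 0.   1.32 1.59] w 11.5 F [ 0.3  0.3 -0.1] t 4.85
-> 592 153 60 101 turn -0.2 calls 1
   dp [0.  1.9 1. ] rot [ 0.2 -0.  -0. ]
-> 592 153 6 101 turn 0.0 calls 1
   dp [54.  0.  0.] rot [0. 0. 0.]
at [590.1 153.3  59.9] jaw -78.9 q [ 0.21  0.06  1.76 -0.    1.32  1.59] w 11.2 F [ 0.2 -0.3 -0.3] t 5.05
-> 592 153 60 101 turn -0.1 calls 1
   dp [-0.1  1.8  0.7] rot [ 0.1 -0.  -0. ]
-> 592 153 6 101 turn 0.0 calls 1
   dp [54. -0.  0.] rot [ 0.  0. -0.]
```

View pics/a2.png

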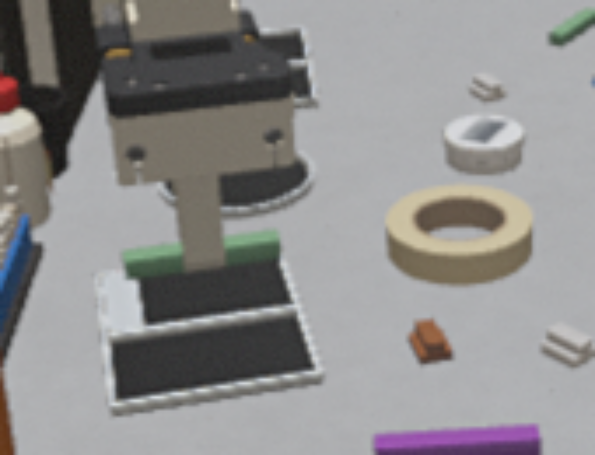

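The stone is held level (grey finger at its middle, crop (200,250)), over the long bay.

```bash

python3 -m inch '{"dp":[[25,2,0],[40,2,0],[48,2,0],[54,2,0],[54,2,0]],"rotation":[[0,0,0],[0,0,0],[0,0,0],[0,0,0],[0,0,0]],"gripper":[1,1,1,1,1]}'
python3 -m inch '{"dp":[[0,0,0],[0,0,0],[0,0,0],[-10,0,0],[-30,0,0]],"rotation":[[0,0,0],[0,0,0],[0,0,0],[0,0,0],[0,0,0]],"gripper":[0.5,0.5,0.5,0.5,0.5]}'
python3 -m inch '{"dp":[[-40,0,0],[-40,0,0]],"rotation":[[0,0,0],[0,0,0]],"gripper":[0,0]}'
python3 plan.py "357 -263 70 144" "357 -263 3 144"
```

```text
time_s: 5.72
position: [0.5921, 0.1535, 0.0053]
tool_rot: [0.45, 0.546, -0.45, 0.545]
wrist_force: [-0.3, -0.5, -0.1]
gripper_width: 0.0109
time_s: 6.13
position: [0.5911, 0.1533, 0.0346]
tool_rot: [0.449, 0.546, -0.451, 0.545]
wrist_force: [-0.4, 0.6, -0.2]
gripper_width: 0.0233
time_s: 6.3
position: [0.5949, 0.1541, 0.0838]
tool_rot: [0.452, 0.544, -0.447, 0.548]
wrist_force: [1.1, 0.8, 1.9]
gripper_width: 0.0325
at [594.9 154.1  83.8] jaw -79.0 q [ 0.21  0.05  1.74 -0.    1.35  1.59] w 32.5 F [1.1 0.8 1.9] t 6.3
-> 357 -263 70 144 turn 43.0 calls 3
   dp [   3.7 -104.4  121.4] rot [-14.3   0.1  -0.2]
   dp [   3.9 -131.2   91.7] rot [-14.3   0.1  -0.2]
   dp [   4.2 -149.8   56.4] rot [-14.3   0.1  -0.2]
-> 357 -263 3 144 turn 0.0 calls 1
   dp [67.  0.  0.] rot [ 0. -0.  0.]
```

```bash

python3 -m inch '{"dp":[[0,-103,121],[0,-103,121],[0,-103,121],[0,-103,121],[0,-103,121]],"rotation":[[-14.5,0,0],[-14.5,0,0],[-14.5,0,0],[-14.5,0,0],[-14.5,0,0]],"gripper":[0,0,0,0,0]}'
python3 -m inch '{"dp":[[0,-131,92],[0,-131,92],[0,-131,92],[0,-131,92],[0,-131,92]],"rotation":[[-14.5,0,0],[-14.5,0,0],[-14.5,0,0],[-14.5,0,0],[-14.5,0,0]],"gripper":[0,0,0,0,0]}'
python3 -m inch '{"dp":[[0,-150,56],[0,-150,56],[0,-150,56],[0,-150,56],[0,-150,56]],"rotation":[[-14,0,0],[-14,0,0],[-14,0,0],[-14,0,0],[-14,0,0]],"gripper":[0,0,0,0,0]}'
python3 -m inch '{"dp":[[0,0,0],[0,0,0]],"rotation":[[0,0,0],[0,0,0]],"gripper":[0,0]}'
python3 plan.py "357 -263 70 144" "357 -263 3 144"; python3 - <<'E'
from h import *
s=grab("side",1);t=grab("top",1)
cv2.imwrite("pics/a3.png",np.vstack([cv2.resize(s["f"][130:220,270:370],None,fx=5,fy=3.2),cv2.resize(t["f"][140:280,180:350],(500,300))])[...,::-1].clip(0,255).astype(np.uint8))
f=t["f"]; g=(f[...,1]-f[...,0]>18)&(f[...,1]-f[...,2]>12)
print([np.round(x,1) for x in mask_rect(t,g,.0125,(223,170))])
E
```

```text
time_s: 6.72
position: [0.5123, 0.0115, 0.0768]
tool_rot: [0.378, 0.597, -0.378, 0.598]
wrist_force: [0.3, 1.0, 0.5]
gripper_width: 0.0463
time_s: 7.13
position: [0.4334, -0.1287, 0.0768]
tool_rot: [0.3, 0.64, -0.301, 0.641]
wrist_force: [-0.4, 0.4, -0.0]
gripper_width: 0.0466
time_s: 7.55
position: [0.3547, -0.2675, 0.0768]
tool_rot: [0.219, 0.672, -0.22, 0.673]
wrist_force: [1.6, 0.8, 0.3]
gripper_width: 0.0465
time_s: 7.72
position: [0.3571, -0.2636, 0.0762]
tool_rot: [0.219, 0.672, -0.219, 0.673]
wrist_force: [1.2, -0.6, -0.0]
gripper_width: 0.0464
at [ 357.1 -263.6   76.2] jaw -36.1 q [-0.69 -0.34  2.09  0.    1.39 -0.06] w 46.4 F [ 1.2 -0.6 -0. ] t 7.7167
-> 357 -263 70 144 turn 0.1 calls 1
   dp [ 6.2  0.4 -0.4] rot [-0.1  0.  -0. ]
-> 357 -263 3 144 turn 0.0 calls 1
   dp [67.  0.  0.] rot [-0. -0.  0.]
[array([591.4, 153.6]), array([591.6, 153.7]), array([76.5, 15.6]), np.float32(10.8)]
```

View pics/a3.png

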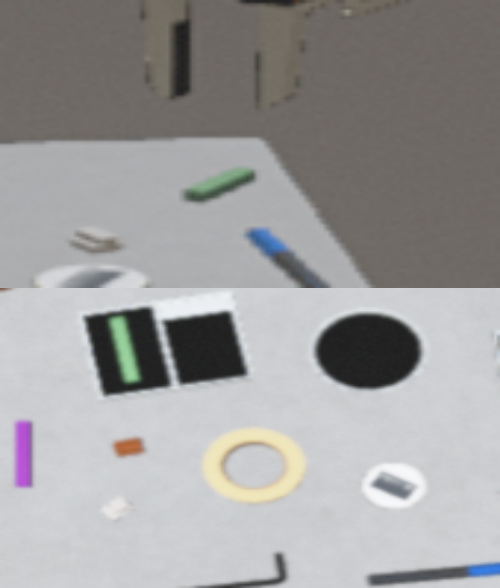

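The long stone lies in the long bay at (591,154), 11°. The gripper is over the short stone at crop (220,184).

```bash

python3 -m inch '{"dp":[[30,0,0],[50,0,0],[63,0,0],[73,0,0],[73,0,0]],"rotation":[[0,0,0],[0,0,0],[0,0,0],[0,0,0],[0,0,0]],"gripper":[0,0,0,0,0]}' 
python3 -m inch '{"dp":[[0,0,0],[0,0,0],[0,0,0],[0,0,0],[0,0,0]],"rotation":[[0,0,0],[0,0,0],[0,0,0],[0,0,0],[0,0,0]],"gripper":[1,1,1,1,1]}' 
python3 -m inch '{"dp":[[0,0,0],[0,0,0],[-20,0,0],[-50,0,0],[-73,0,0]],"rotation":[[0,0,0],[0,0,0],[0,0,0],[0,0,0],[0,0,0]],"gripper":[1,1,1,1,1]}' 
python3 -m inch '{"dp":[[0,0,0],[0,0,0]],"rotation":[[0,0,0],[0,0,0]],"gripper":[1,1]}'
python3 plan.py "595 90 76 101" "595 90 6 101"
```

```text
time_s: 8.23
position: [0.3569, -0.2624, 0.0013]
tool_rot: [0.218, 0.673, -0.218, 0.672]
wrist_force: [-0.1, -0.3, -1.4]
gripper_width: 0.0463
time_s: 8.65
position: [0.3568, -0.2638, 0.0031]
tool_rot: [0.218, 0.672, -0.219, 0.673]
wrist_force: [1.0, -0.1, -0.0]
gripper_width: 0.0179
time_s: 9.07
position: [0.3565, -0.2636, 0.0771]
tool_rot: [0.219, 0.673, -0.219, 0.672]
wrist_force: [0.6, -0.5, 0.5]
gripper_width: 0.0108
time_s: 9.23
position: [0.3571, -0.2641, 0.0767]
tool_rot: [0.218, 0.672, -0.219, 0.673]
wrist_force: [0.3, 0.5, -0.8]
gripper_width: 0.0111
at [ 357.1 -264.1   76.7] jaw -36.0 q [-0.69 -0.34  2.09  0.    1.39 -0.07] w 11.1 F [ 0.3  0.5 -0.8] t 9.2333
-> 595 90 76 101 turn -43.0 calls 3
   dp [  0.2 142.1  -5.2] rot [14.3  0.  -0. ]
   dp [  0.2 136.4 -40.2] rot [14.3  0.  -0. ]
   dp [  0.2 122.2 -72.7] rot [14.3  0.  -0. ]
-> 595 90 6 101 turn 0.0 calls 1
   dp [70.  0.  0.] rot [ 0. -0.  0.]
```

```bash

python3 -m inch '{"dp":[[0,142,-5],[0,142,-5],[0,142,-5],[0,142,-5],[0,142,-5]],"rotation":[[14.5,0,0],[14.5,0,0],[14.5,0,0],[14.5,0,0],[14.5,0,0]],"gripper":[1,1,1,1,1]}'
python3 -m inch '{"dp":[[0,136,-40],[0,136,-40],[0,136,-40],[0,136,-40],[0,136,-40]],"rotation":[[14.5,0,0],[14.5,0,0],[14.5,0,0],[14.5,0,0],[14.5,0,0]],"gripper":[1,1,1,1,1]}'
python3 -m inch '{"dp":[[0,122,-73],[0,122,-73],[0,122,-73],[0,122,-73],[0,122,-73]],"rotation":[[14,0,0],[14,0,0],[14,0,0],[14,0,0],[14,0,0]],"gripper":[1,1,1,1,1]}'
python3 -m inch '{"dp":[[0,0,0],[0,0,0],[0,0,0]],"rotation":[[0,0,0],[0,0,0],[0,0,0]],"gripper":[1,1,1]}'
python3 plan.py "595 90 76 101" "595 90 5.5 101"
```

```text
time_s: 9.65
position: [0.4374, -0.1421, 0.0743]
tool_rot: [0.301, 0.641, -0.3, 0.639]
wrist_force: [0.6, -0.7, 0.8]
gripper_width: 0.0112
time_s: 10.07
position: [0.5167, -0.0254, 0.0741]
tool_rot: [0.379, 0.598, -0.379, 0.596]
wrist_force: [-0.3, -1.0, 0.0]
gripper_width: 0.0111
time_s: 10.48
position: [0.5961, 0.0915, 0.0739]
tool_rot: [0.449, 0.547, -0.449, 0.546]
wrist_force: [0.5, -0.7, -0.6]
gripper_width: 0.011
time_s: 10.73
position: [0.5946, 0.0881, 0.0752]
tool_rot: [0.45, 0.546, -0.45, 0.545]
wrist_force: [0.2, 0.4, -0.5]
gripper_width: 0.0112
at [594.6  88.1  75.2] jaw -79.1 q [ 0.1   0.03  1.77 -0.    1.34  1.48] w 11.2 F [ 0.2  0.4 -0.5] t 10.7333
-> 595 90 76 101 turn 0.1 calls 1
   dp [-0.8  0.7 -1.8] rot [-0.1  0.   0. ]
-> 595 90 5.5 101 turn 0.0 calls 1
   dp [70.5  0.  -0. ] rot [0. 0. 0.]
```

```bash

python3 -m inch '{"dp":[[30,1,-2],[50,1,-2],[62,1,-2],[70,1,-2],[70,1,-2]],"rotation":[[0,0,0],[0,0,0],[0,0,0],[0,0,0],[0,0,0]],"gripper":[1,1,1,1,1]}'
python3 -m inch '{"dp":[[0,0,0],[0,0,0],[0,0,0],[-10,0,0],[-35,0,0]],"rotation":[[0,0,0],[0,0,0],[0,0,0],[0,0,0],[0,0,0]],"gripper":[0.6,0.6,0.6,0.6,0.6]}'
python3 -m inch '{"dp":[[-35,0,0],[-35,0,0],[-35,0,0]],"rotation":[[0,0,0],[0,0,0],[0,0,0]],"gripper":[0,0,0]}'
python3 plan.py "418 160.5 70 127" "418 160.5 5 127"
```

```text
time_s: 11.15
position: [0.5955, 0.0907, 0.005]
tool_rot: [0.45, 0.546, -0.45, 0.545]
wrist_force: [-0.5, 0.4, -0.6]
gripper_width: 0.0109
time_s: 11.57
position: [0.5943, 0.0912, 0.0388]
tool_rot: [0.449, 0.547, -0.451, 0.544]
wrist_force: [-0.0, -0.2, -0.1]
gripper_width: 0.0186
time_s: 11.82
position: [0.5971, 0.0916, 0.0789]
tool_rot: [0.451, 0.544, -0.449, 0.547]
wrist_force: [-0.6, 0.4, -2.1]
gripper_width: 0.0339
at [597.1  91.6  78.9] jaw -79.0 q [0.11 0.03 1.76 0.   1.34 1.49] w 33.9 F [-0.6  0.4 -2.1] t 11.8167
-> 418 160.5 70 127 turn 26.0 calls 2
   dp [  4.1 -81.4 -50.9] rot [-13.    0.   -0.1]
   dp [  4.3 -67.8 -67.9] rot [-13.    0.   -0.1]
-> 418 160.5 5 127 turn -0.0 calls 1
   dp [65.  0.  0.] rot [ 0. -0.  0.]
```

```bash

python3 -m inch '{"dp":[[0,-81,-51],[0,-81,-51],[0,-81,-51],[0,-81,-51]],"rotation":[[-13,0,0],[-13,0,0],[-13,0,0],[-13,0,0]],"gripper":[0,0,0,0]}'
python3 -m inch '{"dp":[[0,-67,-68],[0,-67,-68],[0,-67,-68],[0,-67,-68],[0,-67,-68]],"rotation":[[-13,0,0],[-13,0,0],[-13,0,0],[-13,0,0],[-13,0,0]],"gripper":[0,0,0,0,0]}'
python3 -m inch '{"dp":[[0,0,0],[0,0,0]],"rotation":[[0,0,0],[0,0,0]],"gripper":[0,0]}'
python3 plan.py "418 160.5 70 127" "418 160.5 5 127"; python3 - <<'E'
from h import *
s=grab("side",1);t=grab("top",1)
cv2.imwrite("pics/a4.png",np.hstack([cv2.resize(s["f"][200:300,260:360],None,fx=4,fy=4),cv2.resize(t["f"][130:260,190:320],(400,400))])[...,::-1].clip(0,255).astype(np.uint8))
f=t["f"]; g=(f[...,1]-f[...,0]>18)&(f[...,1]-f[...,2]>12)
print([np.round(x,1) for x in mask_rect(t,g,.0125,(250,170))])
E
```

```text
time_s: 12.15
position: [0.5043, 0.1269, 0.0754]
tool_rot: [0.385, 0.593, -0.385, 0.593]
wrist_force: [-0.8, 0.0, 0.8]
gripper_width: 0.0462
time_s: 12.57
position: [0.4184, 0.161, 0.0761]
tool_rot: [0.316, 0.632, -0.316, 0.633]
wrist_force: [0.3, -0.3, 0.8]
gripper_width: 0.0464
time_s: 12.73
position: [0.4188, 0.1605, 0.0757]
tool_rot: [0.316, 0.633, -0.316, 0.633]
wrist_force: [0.7, -0.4, -0.6]
gripper_width: 0.0466
at [418.8 160.5  75.7] jaw -53.1 q [ 0.31 -0.32  2.08 -0.    1.38  1.24] w 46.6 F [ 0.7 -0.4 -0.6] t 12.7333
-> 418 160.5 70 127 turn 0.1 calls 1
   dp [ 5.7 -0.6 -0.4] rot [-0.1  0.   0. ]
-> 418 160.5 5 127 turn 0.0 calls 1
   dp [65.  0. -0.] rot [0. 0. 0.]
[array([595.2,  91.1]), array([595.4,  91. ]), array([61.7, 16.2]), np.float32(11.4)]
```

View pics/a4.png

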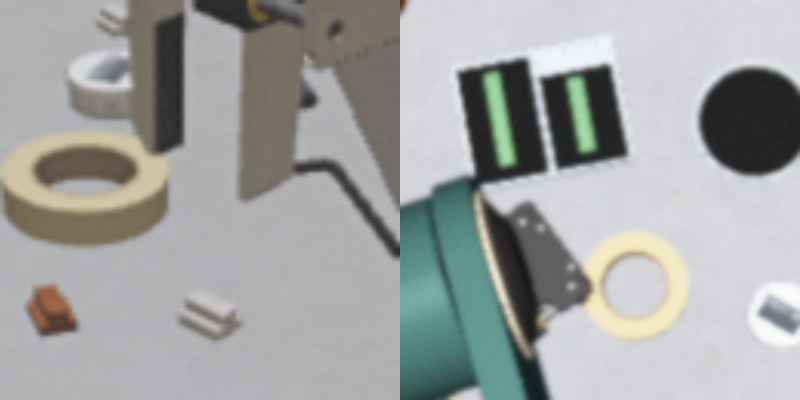

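Both stones are in their bays. The nut at crop (210,312) sits under the jaws.

```bash

python3 -m inch '{"dp":[[30,0,0],[50,0,0],[62,0,0],[71,0,0],[71,0,0]],"rotation":[[0,0,0],[0,0,0],[0,0,0],[0,0,0],[0,0,0]],"gripper":[0,0,0,0,0]}' 
python3 -m inch '{"dp":[[0,0,0],[0,0,0],[0,0,0],[0,0,0],[0,0,0]],"rotation":[[0,0,0],[0,0,0],[0,0,0],[0,0,0],[0,0,0]],"gripper":[1,1,1,1,1]}' 
python3 -m inch '{"dp":[[0,0,0],[0,0,0],[-20,0,0],[-50,0,0],[-71,0,0]],"rotation":[[0,0,0],[0,0,0],[0,0,0],[0,0,0],[0,0,0]],"gripper":[1,1,1,1,1]}' 
python3 -m inch '{"dp":[[0,0,0],[0,0,0]],"rotation":[[0,0,0],[0,0,0]],"gripper":[1,1]}'
python3 plan.py "581 -181 76 127" "581 -181 8 127"
```

```text
time_s: 13.25
position: [0.4173, 0.1605, 0.0032]
tool_rot: [0.315, 0.633, -0.316, 0.632]
wrist_force: [-1.1, 0.4, 0.5]
gripper_width: 0.0465
time_s: 13.67
position: [0.4182, 0.161, 0.0054]
tool_rot: [0.316, 0.632, -0.315, 0.633]
wrist_force: [-0.8, -0.5, 3.5]
gripper_width: 0.0216
time_s: 14.08
position: [0.4178, 0.1609, 0.0775]
tool_rot: [0.316, 0.633, -0.315, 0.633]
wrist_force: [-0.3, 0.7, 0.8]
gripper_width: 0.0209
time_s: 14.25
position: [0.4183, 0.1611, 0.0766]
tool_rot: [0.316, 0.632, -0.315, 0.633]
wrist_force: [0.5, 0.1, -0.8]
gripper_width: 0.0208
at [418.3 161.1  76.6] jaw -53.0 q [ 0.31 -0.33  2.08  0.    1.38  1.24] w 20.8 F [ 0.5  0.1 -0.8] t 14.25
-> 581 -181 76 127 turn 0.0 calls 3
   dp [  0.2 -25.3 123.7] rot [-0.  0. -0.]
   dp [  0.2 -25.3 123.7] rot [-0.  0. -0.]
   dp [  0.2 -25.3 123.7] rot [-0.  0. -0.]
-> 581 -181 8 127 turn 0.0 calls 1
   dp [68. -0. -0.] rot [-0.  0. -0.]
```

```bash

python3 -m inch '{"dp":[[0,-25,124],[0,-25,124],[0,-25,124],[0,-25,124]],"rotation":[[0,0,0],[0,0,0],[0,0,0],[0,0,0]],"gripper":[1,1,1,1]}'
python3 -m inch '{"dp":[[0,-25,124],[0,-25,124],[0,-25,124],[0,-25,124]],"rotation":[[0,0,0],[0,0,0],[0,0,0],[0,0,0]],"gripper":[1,1,1,1]}'
python3 -m inch '{"dp":[[0,-25,124],[0,-25,124],[0,-25,124],[0,-25,124],[0,-25,124]],"rotation":[[0,0,0],[0,0,0],[0,0,0],[0,0,0],[0,0,0]],"gripper":[1,1,1,1,1]}'
python3 -m inch '{"dp":[[0,0,0],[0,0,0]],"rotation":[[0,0,0],[0,0,0]],"gripper":[1,1]}'
python3 plan.py "581 -181 76 127" "581 -181 8 127"; python3 - <<'E'
from h import *
s=grab("side",1)
cv2.imwrite("pics/a5.png",cv2.resize(s["f"][140:250,180:320],None,fx=4,fy=4)[...,::-1].clip(0,255).astype(np.uint8))
E
```

```text
time_s: 14.58
position: [0.4737, 0.042, 0.0744]
tool_rot: [0.316, 0.632, -0.317, 0.632]
wrist_force: [0.8, 1.0, -0.2]
gripper_width: 0.0214
time_s: 14.92
position: [0.5282, -0.0719, 0.0742]
tool_rot: [0.316, 0.633, -0.317, 0.632]
wrist_force: [-0.6, 0.5, 0.3]
gripper_width: 0.0207
time_s: 15.33
position: [0.5814, -0.1823, 0.0737]
tool_rot: [0.316, 0.633, -0.316, 0.631]
wrist_force: [0.0, 0.2, -0.7]
gripper_width: 0.0214
time_s: 15.5
position: [0.5811, -0.1801, 0.075]
tool_rot: [0.315, 0.633, -0.315, 0.633]
wrist_force: [-0.4, -0.3, -0.1]
gripper_width: 0.0218
at [ 581.1 -180.1   75. ] jaw -53.0 q [-0.34  0.05  1.75  0.    1.34  0.58] w 21.8 F [-0.4 -0.3 -0.1] t 15.5
-> 581 -181 76 127 turn -0.0 calls 1
   dp [-1.  -0.7  0.7] rot [ 0.  -0.1  0. ]
-> 581 -181 8 127 turn 0.0 calls 1
   dp [68. -0. -0.] rot [ 0.  0. -0.]
```

View pics/a5.png

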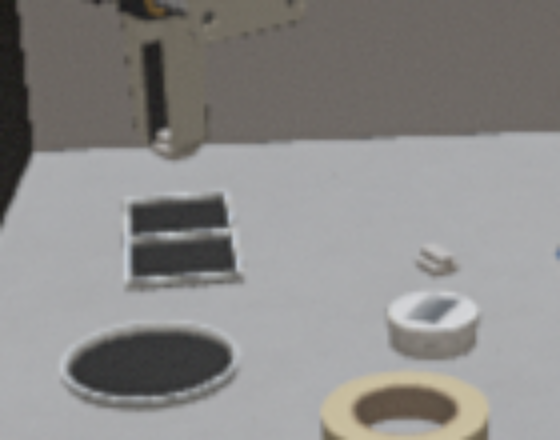

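The nut is held (crop (165,140)) and the cell is empty. Lower and release, then plan for the other nut.

```bash

python3 -m inch '{"dp":[[30,0,1],[48,0,1],[60,0,1],[67,0,1],[67,0,1]],"rotation":[[0,0,0],[0,0,0],[0,0,0],[0,0,0],[0,0,0]],"gripper":[1,1,1,1,1]}'
python3 -m inch '{"dp":[[0,0,0],[0,0,0],[0,0,0],[-10,0,0],[-35,0,0]],"rotation":[[0,0,0],[0,0,0],[0,0,0],[0,0,0],[0,0,0]],"gripper":[1,0.35,0.35,0.35,0.35]}'
python3 -m inch '{"dp":[[-35,0,0],[-35,0,0],[-35,0,0]],"rotation":[[0,0,0],[0,0,0],[0,0,0]],"gripper":[0,0,0]}'
python3 plan.py "430 -157.7 75 117" "430 -157.7 5 117"
```

```text
time_s: 15.97
position: [0.582, -0.1813, 0.008]
tool_rot: [0.315, 0.633, -0.315, 0.633]
wrist_force: [0.7, -0.3, 0.2]
gripper_width: 0.0217
time_s: 16.38
position: [0.5809, -0.1816, 0.0418]
tool_rot: [0.315, 0.634, -0.316, 0.631]
wrist_force: [-0.3, 0.6, 0.8]
gripper_width: 0.0298
time_s: 16.63
position: [0.5835, -0.1826, 0.082]
tool_rot: [0.316, 0.631, -0.315, 0.634]
wrist_force: [0.6, 0.6, -0.4]
gripper_width: 0.0445
at [ 583.5 -182.6   82. ] jaw -53.0 q [-0.34  0.05  1.74 -0.    1.35  0.58] w 44.5 F [ 0.6  0.6 -0.4] t 16.6333
-> 430 -157.7 75 117 turn -10.0 calls 1
   dp [   6.3 -107.7 -112.3] rot [10.   0.2 -0.2]
-> 430 -157.7 5 117 turn 0.0 calls 1
   dp [70.  0.  0.] rot [ 0. -0.  0.]
```

```bash

python3 -m inch '{"dp":[[0,-106,-111],[0,-106,-111],[0,-106,-111],[0,-106,-111],[0,-106,-111]],"rotation":[[10,0,0],[10,0,0],[10,0,0],[10,0,0],[10,0,0]],"gripper":[0,0,0,0,0]}'
python3 -m inch '{"dp":[[0,0,0],[0,0,0],[0,0,0]],"rotation":[[0,0,0],[0,0,0],[0,0,0]],"gripper":[0,0,0]}'
python3 plan.py "430 -157.7 75 117" "430 -157.7 5 117"; python3 - <<'E'
from h import *
s=grab("side",1);t=grab("top",1)
cv2.imwrite("pics/a6.png",np.hstack([cv2.resize(s["f"][140:240,220:320],None,fx=4,fy=4),cv2.resize(t["f"][130:230,330:430],(400,400))])[...,::-1].clip(0,255).astype(np.uint8))
E
```

```text
time_s: 17.05
position: [0.427, -0.1564, 0.0781]
tool_rot: [0.369, 0.603, -0.37, 0.602]
wrist_force: [0.1, 0.4, -0.5]
gripper_width: 0.0463
time_s: 17.3
position: [0.4315, -0.1574, 0.0786]
tool_rot: [0.369, 0.603, -0.369, 0.603]
wrist_force: [0.8, -0.3, 0.3]
gripper_width: 0.0465
at [ 431.5 -157.4   78.6] jaw -63.0 q [-0.41 -0.3   2.06  0.    1.38  0.69] w 46.5 F [ 0.8 -0.3  0.3] t 17.3
-> 430 -157.7 75 117 turn -0.0 calls 1
   dp [ 3.6 -1.5 -0.5] rot [ 0. -0.  0.]
-> 430 -157.7 5 117 turn 0.0 calls 1
   dp [70.  0.  0.] rot [ 0. -0. -0.]
```

View pics/a6.png

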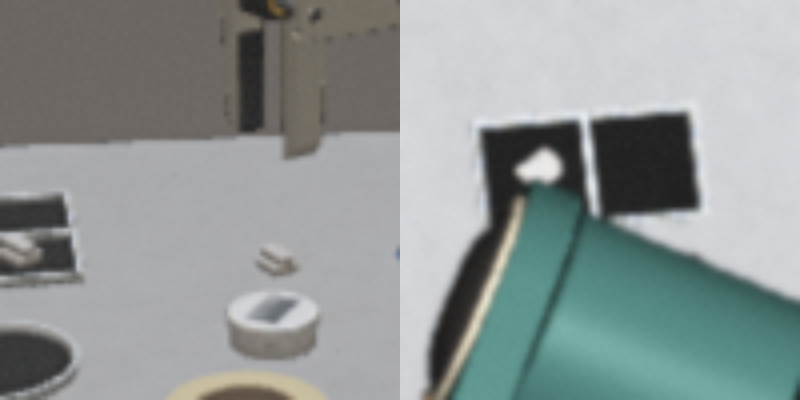

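The first nut is upright in the near-left cell; top crop (538,167), partly hidden by the arm. The second nut is under the jaws.

```bash

python3 -m inch '{"dp":[[30,-1,0],[50,-1,0],[64,-1,0],[73.5,-1,0],[73.5,-1,0]],"rotation":[[0,0,0],[0,0,0],[0,0,0],[0,0,0],[0,0,0]],"gripper":[0,0,0,0,0]}' 
python3 -m inch '{"dp":[[0,0,0],[0,0,0],[0,0,0],[0,0,0],[0,0,0]],"rotation":[[0,0,0],[0,0,0],[0,0,0],[0,0,0],[0,0,0]],"gripper":[1,1,1,1,1]}' 
python3 -m inch '{"dp":[[0,0,0],[0,0,0],[-20,0,0],[-50,0,0],[-73,0,0]],"rotation":[[0,0,0],[0,0,0],[0,0,0],[0,0,0],[0,0,0]],"gripper":[1,1,1,1,1]}' 
python3 -m inch '{"dp":[[0,0,0],[0,0,0]],"rotation":[[0,0,0],[0,0,0]],"gripper":[1,1]}'
python3 plan.py "586 -247 77 117" "586 -247 8 117"
```

```text
time_s: 17.82
position: [0.4293, -0.1573, 0.0031]
tool_rot: [0.369, 0.604, -0.37, 0.602]
wrist_force: [-0.1, 0.9, -0.0]
gripper_width: 0.0465
time_s: 18.23
position: [0.4304, -0.1579, 0.0059]
tool_rot: [0.37, 0.602, -0.369, 0.603]
wrist_force: [-0.6, 1.4, 4.0]
gripper_width: 0.0211
time_s: 18.65
position: [0.4299, -0.1577, 0.0797]
tool_rot: [0.369, 0.603, -0.369, 0.603]
wrist_force: [0.8, -0.3, 1.7]
gripper_width: 0.021
time_s: 18.82
position: [0.4305, -0.158, 0.0793]
tool_rot: [0.37, 0.602, -0.369, 0.604]
wrist_force: [0.2, -0.4, -0.3]
gripper_width: 0.0213
at [ 430.5 -158.    79.3] jaw -63.0 q [-0.41 -0.3   2.06  0.    1.38  0.69] w 21.3 F [ 0.2 -0.4 -0.3] t 18.8167
-> 586 -247 77 117 turn 0.0 calls 2
   dp [ 1.4 49.1 74.9] rot [-0.   0.1 -0. ]
   dp [ 1.3 49.1 74.9] rot [-0.   0.1 -0. ]
-> 586 -247 8 117 turn 0.0 calls 1
   dp [69. -0. -0.] rot [ 0.  0. -0.]
```

```bash

python3 -m inch '{"dp":[[0,49,75],[0,49,75],[0,49,75],[0,49,75]],"rotation":[[0,0,0],[0,0,0],[0,0,0],[0,0,0]],"gripper":[1,1,1,1]}'
python3 -m inch '{"dp":[[0,49,75],[0,49,75],[0,49,75],[0,49,75]],"rotation":[[0,0,0],[0,0,0],[0,0,0],[0,0,0]],"gripper":[1,1,1,1]}'
python3 -m inch '{"dp":[[0,0,0],[0,0,0],[0,0,0]],"rotation":[[0,0,0],[0,0,0],[0,0,0]],"gripper":[1,1,1]}'
python3 plan.py "586 -247 77 117" "586 -247 8 117"
```

```text
time_s: 19.15
position: [0.5082, -0.2028, 0.0758]
tool_rot: [0.369, 0.604, -0.37, 0.602]
wrist_force: [-1.1, 0.3, -1.1]
gripper_width: 0.0216
time_s: 19.48
position: [0.5854, -0.247, 0.0766]
tool_rot: [0.369, 0.604, -0.37, 0.602]
wrist_force: [0.7, 0.6, -0.9]
gripper_width: 0.0208
time_s: 19.73
position: [0.5844, -0.2462, 0.0785]
tool_rot: [0.369, 0.603, -0.369, 0.603]
wrist_force: [-0.1, -0.1, 0.0]
gripper_width: 0.0214
at [ 584.4 -246.2   78.5] jaw -63.0 q [-0.44  0.1   1.69  0.    1.35  0.66] w 21.4 F [-0.1 -0.1  0. ] t 19.7333
-> 586 -247 77 117 turn -0.0 calls 1
   dp [1.5 1.1 1.5] rot [ 0.  0. -0.]
-> 586 -247 8 117 turn -0.0 calls 1
   dp [69.  0.  0.] rot [ 0. -0.  0.]
```

```bash

python3 -m inch '{"dp":[[30,1,1],[50,1,1],[63,1,1],[70.5,1,1],[70.5,1,1]],"rotation":[[0,0,0],[0,0,0],[0,0,0],[0,0,0],[0,0,0]],"gripper":[1,1,1,1,1]}'
python3 -m inch '{"dp":[[0,0,0],[0,0,0],[0,0,0],[-10,0,0],[-35,0,0]],"rotation":[[0,0,0],[0,0,0],[0,0,0],[0,0,0],[0,0,0]],"gripper":[1,0.35,0.35,0.35,0.35]}'
python3 -m inch '{"dp":[[-35,0,0],[-35,0,0],[-35,0,0],[-35,0,0],[-35,0,0]],"rotation":[[0,0,0],[0,0,0],[0,0,0],[0,0,0],[0,0,0]],"gripper":[0,0,0,0,0]}'
python3 plan.py "440.5 -61 75 150" "440.5 -61 5 150"
```

```text
time_s: 20.15
position: [0.5861, -0.2469, 0.007]
tool_rot: [0.369, 0.603, -0.369, 0.603]
wrist_force: [-0.3, -0.5, 0.1]
gripper_width: 0.0214
time_s: 20.57
position: [0.5853, -0.2467, 0.0408]
tool_rot: [0.369, 0.604, -0.37, 0.601]
wrist_force: [-0.0, 0.5, -0.9]
gripper_width: 0.0304
time_s: 20.98
position: [0.5863, -0.2472, 0.077]
tool_rot: [0.369, 0.603, -0.37, 0.603]
wrist_force: [0.3, -0.2, -0.0]
gripper_width: 0.0462
at [ 586.3 -247.2   77. ] jaw -63.0 q [-0.44  0.11  1.69 -0.    1.35  0.66] w 46.2 F [ 0.3 -0.2 -0. ] t 20.9833
-> 440.5 -61 75 150 turn 33.0 calls 2
   dp [   1.1  -22.7 -116.1] rot [-16.5  -0.    0. ]
   dp [   1.1   11.2 -117.7] rot [-16.5  -0.    0. ]
-> 440.5 -61 5 150 turn 0.0 calls 1
   dp [70.  0.  0.] rot [-0. -0.  0.]
```

```bash

python3 -m inch '{"dp":[[0,-23,-116],[0,-23,-116],[0,-23,-116],[0,-23,-116]],"rotation":[[-16.5,0,0],[-16.5,0,0],[-16.5,0,0],[-16.5,0,0]],"gripper":[-0.5,-0.5,-0.5,-0.5]}'
python3 -m inch '{"dp":[[0,11,-118],[0,11,-118],[0,11,-118],[0,11,-118]],"rotation":[[-16.5,0,0],[-16.5,0,0],[-16.5,0,0],[-16.5,0,0]],"gripper":[-0.5,-0.5,-0.5,-0.5]}'
python3 -m inch '{"dp":[[0,0,0],[0,0,0],[0,0,0]],"rotation":[[0,0,0],[0,0,0],[0,0,0]],"gripper":[-0.5,-0.5,-0.5]}'
python3 plan.py "440.5 -61 75 150" "440.5 -61 5 150"; python3 - <<'E'
from h import *
s=grab("side",1);t=grab("top",1)
cv2.imwrite("pics/a7.png",np.hstack([cv2.resize(s["f"][140:260,200:320],(400,400)),cv2.resize(t["f"][130:230,330:430],(400,400))])[...,::-1].clip(0,255).astype(np.uint8))
E
```

```text
time_s: 21.32
position: [0.5103, -0.1509, 0.0763]
tool_rot: [0.278, 0.651, -0.277, 0.649]
wrist_force: [-0.6, 0.3, -0.5]
gripper_width: 0.0675
time_s: 21.65
position: [0.4373, -0.0581, 0.0767]
tool_rot: [0.182, 0.684, -0.181, 0.683]
wrist_force: [0.2, -0.9, -0.5]
gripper_width: 0.0699
time_s: 21.9
position: [0.4408, -0.0619, 0.0774]
tool_rot: [0.183, 0.683, -0.183, 0.683]
wrist_force: [0.5, 0.9, 0.1]
gripper_width: 0.0699
at [440.8 -61.9  77.4] jaw -30.1 q [-0.2  -0.33  2.09 -0.    1.39  0.33] w 69.9 F [0.5 0.9 0.1] t 21.9
-> 440.5 -61 75 150 turn 0.1 calls 1
   dp [ 2.4  0.6 -0.7] rot [-0.1 -0.   0. ]
-> 440.5 -61 5 150 turn 0.0 calls 1
   dp [70.  0.  0.] rot [0. 0. 0.]
```

View pics/a7.png

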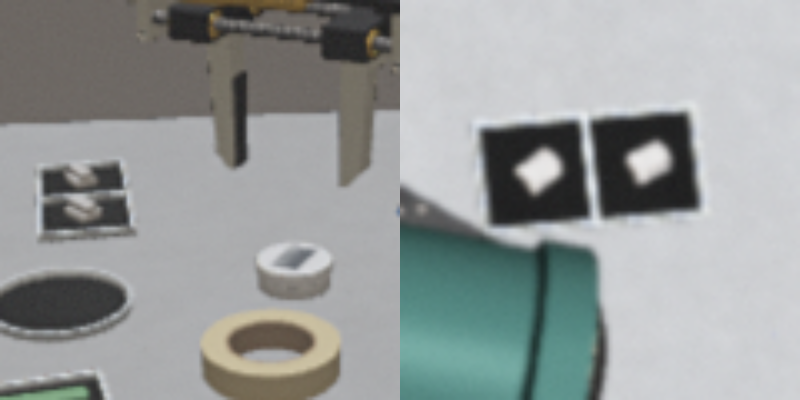

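Both nuts are in their cells (top crop (538,170) and (648,160)). The jaws are over the tin.

```bash

python3 -m inch '{"dp":[[30,0,0],[50,0,0],[63,0,0],[72,0,0],[72,0,0]],"rotation":[[0,0,0],[0,0,0],[0,0,0],[0,0,0],[0,0,0]],"gripper":[-0.5,-0.5,-0.5,-0.5,-0.5]}' 
python3 -m inch '{"dp":[[0,0,0],[0,0,0],[0,0,0],[0,0,0],[0,0,0]],"rotation":[[0,0,0],[0,0,0],[0,0,0],[0,0,0],[0,0,0]],"gripper":[1,1,1,1,1]}' 
python3 -m inch '{"dp":[[0,0,0],[0,0,0],[-20,0,0],[-50,0,0],[-72,0,0]],"rotation":[[0,0,0],[0,0,0],[0,0,0],[0,0,0],[0,0,0]],"gripper":[1,1,1,1,1]}' 
python3 -m inch '{"dp":[[0,0,0],[0,0,0]],"rotation":[[0,0,0],[0,0,0]],"gripper":[1,1]}'
python3 plan.py "590.5 -42 77 150" "590.5 -42 8 150"
```

```text
time_s: 22.42
position: [0.4396, -0.0615, 0.0038]
tool_rot: [0.183, 0.684, -0.183, 0.682]
wrist_force: [0.3, -0.0, 0.6]
gripper_width: 0.0699
time_s: 22.83
position: [0.4409, -0.0614, 0.0065]
tool_rot: [0.183, 0.683, -0.183, 0.684]
wrist_force: [-0.1, -0.3, 5.4]
gripper_width: 0.0477
time_s: 23.25
position: [0.4403, -0.0612, 0.0794]
tool_rot: [0.183, 0.683, -0.183, 0.683]
wrist_force: [1.9, 0.4, -0.0]
gripper_width: 0.048
time_s: 23.42
position: [0.4409, -0.0614, 0.0787]
tool_rot: [0.183, 0.682, -0.183, 0.684]
wrist_force: [0.1, 0.5, 0.1]
gripper_width: 0.0482
at [440.9 -61.4  78.7] jaw -30.0 q [-0.2  -0.34  2.09 -0.    1.39  0.33] w 48.2 F [0.1 0.5 0.1] t 23.4167
-> 590.5 -42 77 150 turn 0.0 calls 1
   dp [  2.   91.6 119.9] rot [-0.   0.1 -0. ]
-> 590.5 -42 8 150 turn 0.0 calls 1
   dp [69.  0. -0.] rot [0. 0. 0.]
```

```bash

python3 -m inch '{"dp":[[0,92,120],[0,92,120],[0,92,120],[0,92,120],[0,92,120]],"rotation":[[0,0,0],[0,0,0],[0,0,0],[0,0,0],[0,0,0]],"gripper":[1,1,1,1,1]}'
python3 -m inch '{"dp":[[0,0,0],[0,0,0],[0,0,0]],"rotation":[[0,0,0],[0,0,0],[0,0,0]],"gripper":[1,1,1]}'
python3 plan.py "590.5 -42 8.5 150"
```

```text
time_s: 23.83
position: [0.5931, -0.0408, 0.0753]
tool_rot: [0.183, 0.684, -0.183, 0.682]
wrist_force: [1.2, 0.5, -0.7]
gripper_width: 0.0479
time_s: 24.08
position: [0.5892, -0.0417, 0.0771]
tool_rot: [0.183, 0.683, -0.183, 0.683]
wrist_force: [0.4, 0.5, -1.1]
gripper_width: 0.048
at [589.2 -41.7  77.1] jaw -30.0 q [-0.11  0.01  1.79 -0.    1.35  0.41] w 48.0 F [ 0.4  0.5 -1.1] t 24.0833
-> 590.5 -42 8.5 150 turn 0.0 calls 1
   dp [68.6  0.4  1.3] rot [-0. -0.  0.]
```

```bash

python3 -m inch '{"dp":[[30,0,1],[50,0,1],[62,0,1],[68.5,0,1],[68.5,0,1]],"rotation":[[0,0,0],[0,0,0],[0,0,0],[0,0,0],[0,0,0]],"gripper":[1,1,1,1,1]}'
python3 -m inch '{"dp":[[0,0,0],[0,0,0],[0,0,0],[-10,0,0],[-35,0,0]],"rotation":[[0,0,0],[0,0,0],[0,0,0],[0,0,0],[0,0,0]],"gripper":[1,-0.25,-0.25,-0.25,-0.25]}'
python3 -m inch '{"dp":[[-70,0,-0],[-70,0,0],[-90,0,0],[-90,0,0],[-90,0,0]],"rotation":[[0,0,0],[0,0,0],[0,0,0],[0,0,0],[0,0,0]],"gripper":[-0.5,-0.5,-0.5,-0.5,-0.5]}'
python3 plan.py "400 -200 125 150"
```

```text
time_s: 24.5
position: [0.5904, -0.0421, 0.0088]
tool_rot: [0.183, 0.683, -0.183, 0.683]
wrist_force: [-0.3, 0.1, -0.5]
gripper_width: 0.048
time_s: 24.92
position: [0.5896, -0.042, 0.0424]
tool_rot: [0.183, 0.684, -0.183, 0.682]
wrist_force: [-0.1, 0.8, 0.6]
gripper_width: 0.0582
time_s: 25.33
position: [0.5917, -0.0421, 0.1362]
tool_rot: [0.183, 0.682, -0.183, 0.684]
wrist_force: [0.3, -0.2, -0.7]
gripper_width: 0.0695
at [591.7 -42.1 136.2] jaw -30.0 q [-0.11 -0.03  1.73  0.    1.44  0.41] w 69.5 F [ 0.3 -0.2 -0.7] t 25.3333
-> 400 -200 125 150 turn -0.0 calls 2
   dp [   5.3 -116.3  -43.5] rot [ 0.   0.1 -0. ]
   dp [   5.5 -116.3  -43.5] rot [ 0.   0.1 -0. ]
```

```bash

python3 -m inch '{"dp":[[0,-116,-43],[0,-116,-43],[0,-116,-43],[0,-116,-43]],"rotation":[[0,0,0],[0,0,0],[0,0,0],[0,0,0]],"gripper":[-0.5,-0.5,-0.5,-0.5]}'
python3 -m inch '{"dp":[[0,-116,-43],[0,-116,-43],[0,-116,-43],[0,-116,-43]],"rotation":[[0,0,0],[0,0,0],[0,0,0],[0,0,0]],"gripper":[-0.5,-0.5,-0.5,-0.5]}'
python3 -m inch '{"dp":[[0,0,0],[0,0,0],[0,0,0]],"rotation":[[0,0,0],[0,0,0],[0,0,0]],"gripper":[-0.5,-0.5,-0.5]}' | head -1
python3 - <<'E'
from h import *
s=grab("side",2);t=grab("top",2)
a=cv2.resize(t["f"][130:250,190:430],(780,390),interpolation=2); b=cv2.resize(s["f"][170:310,150:330],(270,210))
b2=cv2.resize(s["f"][170:260,170:320],(350,210),interpolation=2)
cv2.imwrite("pics/fin.png",np.vstack([a,cv2.copyMakeBorder(np.hstack([b,b2]),0,0,0,160,0)])[...,::-1].clip(0,255).astype(np.uint8))
h=cv2.cvtColor(t["f"].astype(np.uint8),cv2.COLOR_RGB2HSV)
m=(h[...,0]>12)&(h[...,0]<32)&(h[...,1]>40)&(h[...,2]>120)
print("tape",[np.round(x,1) for x in mask_rect(t,m,.019,(266,222))])
w=t["f"].min(2)>140
w=t["f"].mean(2)>90; k=np.zeros_like(w); k[152:186,288:322]=1
u0=np.array([305,169]); yy,xx=np.mgrid[:420,:560]; k=np.hypot(xx-305,yy-169)<15
v,u=np.nonzero(w&k); print("tin",px2w(t,[(u.mean(),v.mean())],.0225)*1e3, len(u))
E
```

```text
time_s: 25.67
position: [0.4918, -0.1237, 0.133]
tool_rot: [0.183, 0.684, -0.184, 0.682]
wrist_force: [-1.0, -0.3, -0.6]
gripper_width: 0.0697
time_s: 26.0
position: [0.3967, -0.2028, 0.1333]
tool_rot: [0.184, 0.683, -0.185, 0.682]
wrist_force: [-0.6, -0.4, -0.2]
gripper_width: 0.0697
time_s: 26.25
tape [array([462.5,  49.1]), array([462.8,  49.2]), array([73.9, 76.3]), np.float32(179.8)]
tin [[591.14906901 -41.41307503]] 404
```

View pics/fin.png

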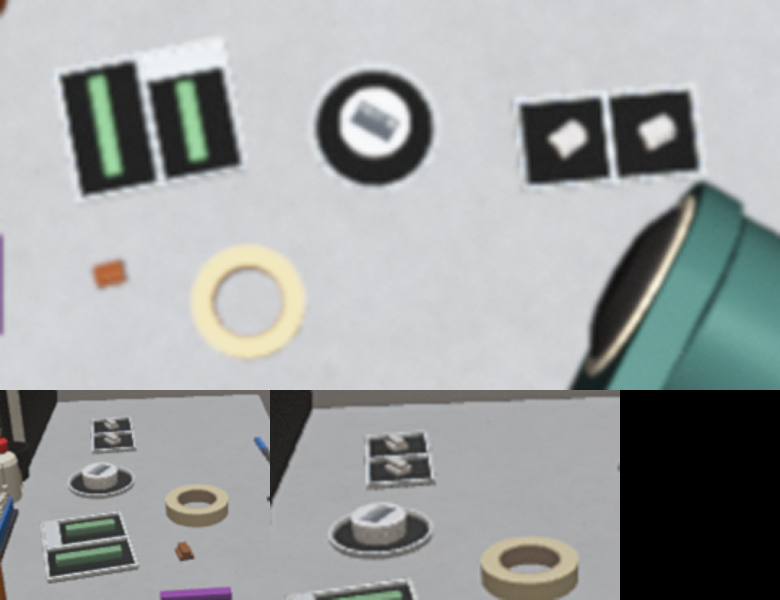

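Everything is in place: the stones at (104,125) and (192,120), the tin at (374,122), the nuts at (568,138) and (657,132). The tape at (248,300) hasn't moved. Handing in.

```bash
python3 -c "from cell import bot; print(bot.finish_job())"
```

```text
the job is handed in; nothing more can be done
None
```

All five pieces are in their trays and the job is handed in, at about 26 s on the robot's clock. `finish_job` gives no verdict, so the results below rest on my own last checks.

| Item | Last check (camera positions) |
|---|---|
| Long stone | At (591, 154) mm in the long bay, about 11°, lined up with the tray |
| Short stone | At (595, 91) mm in the short bay, about 11°, lined up with the tray |
| T-nuts | One upright in each cell of the two-cell tray, judged by eye in both views |
| Tin | Lid up in the round dish, about 1 mm from its centre |
| Tape roll | Now at (462, 49) mm, in the same place by eye; I had no good starting measurement to compare with |
| Purple and brown look-alikes | Never touched |

- **Forces:** the printed wrist-force readings stayed below about 6 N, and the gripper was clear of everything at hand-in.
- **Disagreement between cameras:** for points on the cabinet, the side camera put y about 5 mm higher than the top camera. I went by the top view, and the grasps and placings came out right with it.
- **Not measured:** how flat each piece lies was judged only by eye in the pictures.

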